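# Slide the red probe over the cover plate into its hidden socket

## Task

On the grey test block, slide the red-topped probe across the cover plate to the middle of the yellow ring, where a socket is hidden under a spring shutter, and let it sink fully home there, upright. Keep its foot on the plate all the way (do not lift it off), and leave the blue-topped probe where it stands.

Things in the scene. Friction and masses are not known exactly. Their poses are not given: they have to be found in the camera images.
- red_probe_centre (a point): Centre (half-way up) of the red-topped probe, an upright round probe of 0.25 kg, 80 mm high, loose on the cover plate, 90 to 130 mm from the socket, left or right of it. Lower 44 mm: steel, 30 mm diameter, flat foot; upper 36 mm: red grip, 28 mm diameter, to pinch from above (its middle is 22 mm above this point). z points up along the probe; yaw means nothing.
- blue_probe_centre (a point): The same point of the blue-topped probe, of the same shape and size, standing on the other side of the socket; it must stay where it is.
- socket (a point): Middle of the hidden socket, level with the plate face. A round well of 46 mm diameter, closed flush by a grey 44 mm shutter disc, inside a flat yellow ring of 53 to 65 mm diameter. The shutter's spring is weak (about 1 N): the probe's own weight sinks it 24 mm, to its stop. The grip then still stands clear above the plate. Axes as the test block's.
- test_block: Fixed grey block under the probes, 160 (x) x 300 (y) x 40 mm; its upper face, at z = 0.040, is the flat cover plate. Origin: centre of its underside; x towards its far long edge, y along its length, turned up to 15 degrees on the bench. The socket is 25 mm in +x from its centre.

How it is judged:
By the outcome, as a careful person would: the job done as asked, in the order asked, and still so for the second after the job is handed in, with the robot touching nothing.
It also fails if it takes over 32 s, if anything falls off the work surface, if the arm or the gripper's body presses on something with over 40 N, if the wrist force passes 120 N, or if a joint passes its speed limit or range.

## Robot

A 7-joint arm with a two-finger parallel gripper is mounted at the origin on a cart in front of the work surface, level with it; the furniture and walls round the work are solid. World frame = base frame: x ahead of the robot, y to its left, z up, the work surface at z = 0. Lengths are in m, angles in rad, forces in N, time in s.
With the tool pointing down it reaches from about 0.4 to 0.875 m from the base axis. Payload 19.3 kg.
Tool frame: the origin (TCP) lies at the very end of the fingers, on their centre line; the grasp point (between the pads) lies 19 mm behind it; z points along the fingers, y is the direction in which the jaws open and shut (so a half turn about z gives the same grasp; the last joint's range is limited). The gripper opens to 85 mm and grips with 20 to 120 N. Pads are 22 mm wide; open, the fingers measure 114 mm over their backs; the gripper's body (76 mm by 85 mm) begins 54 mm behind the grasp point. The pads swing forward as they close: fully open they stand 13 mm farther back than shut.
Start: joints at [-1.267, 0.521, -0.036, 1.599, 0.021, 1.021, -0.113], TCP at [0.228, 0.582, 0.2] pointing down, gripper open.
Joint ranges: [-2.91, 2.91], [-0.3, 2.13], [-1.5, 1.42], [0.17, 2.43], [-1.26, 4.41], [0.16, 1.93], [-2.52, 2.52]. Speed limits (rad/s): [1.89, 1.89, 2.39, 2.39, 3.01, 3.01, 3.01].

## Interface

Orientations are given as [roll, pitch, yaw] about the fixed x, y, z axes, in that order (R = Rz(yaw) Ry(pitch) Rx(roll)).
In Python, from workcell import bot, grab_frame, calibration, workorder gives the robot as it stands.
- The arm moves only by the tool move_arm, never from a script. Its arguments are lists of equal length, an entry for each row: "jaw": the closure in counts, from 0 (fully open) to 255 (shut); "dp": the shift along the tool's x, y, z in units of 800 mm (1.0 is 800 mm), a list of three; "rotation": the turn, a rotation vector about the tool's x, y, z in units of pi rad (1.0 is pi rad), a list of three. In form: {"jaw": [jaw, ...], "dp": [[dx, dy, dz], ...], "rotation": [[rx, ry, rz], ...]}. A call has 1 to 10 rows; each row shifts and turns the commanded pose from where the row before left it, along the tool's axes as they then stand; what a row does not reach is not made up. A row lasts 1/8 s, in which the tool goes at most 62.5 mm and 10.7 degrees, less where a joint would pass 70% of its speed; a pose out of reach is approached as far as the arm can. A call with a number of a shift or a turn outside -1 to 1 is refused whole. A call with a gripper value outside its range is refused whole. The fingers move at their own pace and stop on an object; "squeeze" is the grip in N (left out, the last holds). Time passes only in rows, so rows that do not move let the fingers close. It gives the time, the measured TCP pose, the force and the opening at its end, in the units of the state.
- bot.observe(): the state, without advancing time (a new reading comes with each control period).
- grab_frame(name): name is "scene" or "top" or "wrist"; returns the picture (384x512x3 uint8, blue, green, red); there is no depth.
- calibration(name): a dict with "camera_matrix" (3x3 intrinsics, pixels), "T" (4x4, takes a point from camera to world coordinates). Camera axes: x right, y down, z forward; pixel columns grow to the right and rows downward; lengths in m; the calibration is good to about 2 mm. A picture is of the moment at which its call begins: read the wrist's pose just before it. calibration takes no time and is no camera call; for the wrist camera it gives the pose at the moment of the call.
- workorder.job_done(): hands the job in, once; it reports no verdict.
The state is a dict: "clock": time; "qpos": joint angles; "qd": joint speeds; "joint_efforts": joint torques, N m; "position": TCP position; "tool_rot": TCP orientation; "force": force on the tool from outside, world axes, zero at the start; "moment": the same for the moment, N m; "grip_width": finger opening in m.
Only numpy, scipy, OpenCV 4.12 (cv2) and the standard library are available. Lean on these libraries where they do the work, as an engineer would, in place of code of your own. Each camera call takes 0.05 s, during which the arm holds its last target. There are 200 camera calls.

## Working session

There is one attempt and no reset: what is moved stays moved. The work goes in short steps, Python scripts to look and compute and a tool call to move; the robot and the scene stay as the last step left them, time stands still between calls to the robot, and variables do not carry over. Pictures are saved under pics/ and viewed, about 8 in all and at most 12, crops included, and the job is handed in when it is done.

Besides the shell and the picture viewer there is one more tool, called as name(argument=value, ...) on one line, values as JSON. move_arm: Moves the arm, as the interface text tells. Shifts and turns lie within -1 to 1; 1 stands for 800 mm of shift or pi rad of turn. Its arguments: {"type":"object","properties":{"jaw":{"type":"array","items":{"type":"number"}},"dp":{"type":"array","items":{"type":"array","items":{"type":"number","minimum":-1,"maximum":1}}},"rotation":{"type":"array","items":{"type":"array","items":{"type":"number","minimum":-1,"maximum":1}}},"squeeze":{"type":"number"}},"required":["jaw","dp","rotation"]}

```bash
mkdir -p pics
python3 - <<'E'
from workcell import bot, grab_frame, calibration
import cv2,numpy as np
s=bot.observe();print(s['clock'],s['position'],s['tool_rot'],s['grip_width'],s['force'])
for n in('top','scene'):
    im=grab_frame(n);cv2.imwrite(f'pics/{n}0.png',im);c=calibration(n);print(n,c['camera_matrix'],np.round(c['T'],4).tolist())
E
```

```text
0.0 [0.2281278  0.58148311 0.19983117] [-3.14045390e+00  8.00099009e-05  2.76780568e+00] 0.08550497875211469 [-0.65749494 -0.72471069 -0.09110366]
top [[353.25590089   0.         251.748274  ]
 [  0.         353.25590089 188.74849854]
 [  0.           0.           1.        ]] [[-0.0063, -0.9755, 0.2198, 0.3869], [-1.0, 0.0052, -0.0058, 0.1099], [0.0045, -0.2198, -0.9755, 0.903], [0.0, 0.0, 0.0, 1.0]]
scene [[415.15913355   0.         251.71718537]
 [  0.         415.15913355 189.41093056]
 [  0.           0.           1.        ]] [[0.6506, -0.373, 0.6615, -0.0054], [-0.7593, -0.3327, 0.5592, -0.3661], [0.0115, -0.8661, -0.4997, 0.4795], [0.0, 0.0, 0.0, 1.0]]
```

View pics/top0.png

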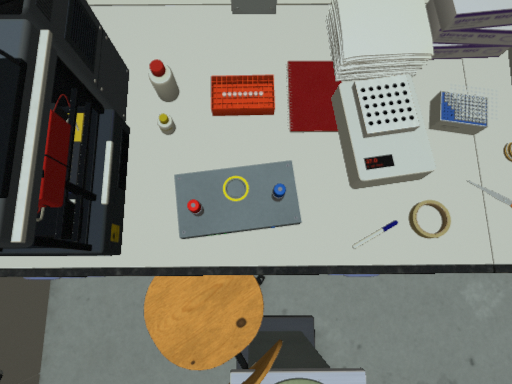

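View pics/scene0.png

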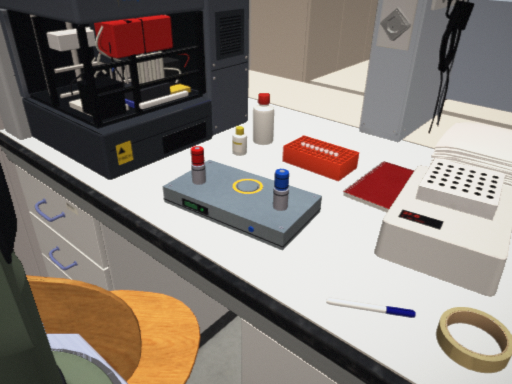

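The top view shows the red top at about (194,206), blue at (279,190) and the ring at (236,188), with the block turned slightly. I'll measure each by colour segmentation in both views.

```bash
cat > h.py <<'E'
import numpy as np,cv2
from workcell import bot, grab_frame, calibration
def ray(cal,u,v,z):
    K,T=cal['camera_matrix'],cal['T']; d=T[:3,:3]@np.linalg.solve(K,[u,v,1.]); o=T[:3,3]
    return o+d*(z-o[2])/d[2]
def proj(cal,p):
    T=np.linalg.inv(cal['T']);q=cal['camera_matrix']@(T[:3,:3]@p+T[:3,3]);return q[:2]/q[2]
def mask(im,c,roi):
    h=cv2.cvtColor(im,cv2.COLOR_BGR2HSV);H,S,V=cv2.split(h)
    m={'r':((H<8)|(H>172)),'b':(H>100)&(H<125),'y':(H>22)&(H<35)}[c]&(S>150)&(V>60)
    x0,y0,x1,y1=roi;o=np.zeros(m.shape,np.uint8);o[y0:y1,x0:x1]=m[y0:y1,x0:x1];return o
E
python3 - <<'E'
from h import *
from scipy.optimize import minimize
cals={n:calibration(n) for n in('top','scene')}
ims={n:cv2.imread(f'pics/{n}0.png') for n in cals}
roi={'top':(170,155,305,240),'scene':(160,140,325,240)}
# grip: silhouette centroid match by rendering cylinder hull
def hull(cal,p,r,z0,z1):
    a=np.linspace(0,2*np.pi,40)
    pts=[proj(cal,np.array([p[0]+r*np.cos(t),p[1]+r*np.sin(t),z])) for t in a for z in(z0,z1)]
    return cv2.convexHull(np.array(pts,np.float32))
for c in 'rb':
  for n in cals:
    m=mask(ims[n],c,roi[n]);M=cv2.moments(m,True);g=np.array([M['m10'],M['m01']])/M['m00']
    def e(p):
        mm=cv2.moments(hull(cals[n],p,.014,.084,.12));return np.hypot(*(np.array([mm['m10'],mm['m01']])/mm['m00']-g))
    x0=ray(cals[n],*g,.1)[:2];r=minimize(e,x0,method='Nelder-Mead',options=dict(initial_simplex=x0+np.array([[0,0],[.01,0],[0,.01]])))
    print(c,n,g,M['m00'],'hull area',cv2.contourArea(hull(cals[n],r.x,.014,.084,.12)),r.x,r.fun)
for n in cals:
    m=mask(ims[n],'y',roi[n]);p=np.argwhere(m)[:,::-1]
    w=np.array([ray(cals[n],u,v,.04)[:2] for u,v in p]);A=np.c_[2*w,np.ones(len(w))];s=np.linalg.lstsq(A,(w**2).sum(1),rcond=None)[0]
    print('ring',n,len(p),s[:2],'R',np.sqrt(s[2]+s[:2]@s[:2]))
for uv in((175,175),(292,161),(301,224),(183,238)): print(ray(cals['top'],*uv,.04))
print(proj(cals['top'],np.array([.228,.581,.2])),proj(cals['scene'],np.array([.228,.581,.2])))
E
```

```text
r top [193.61344538 205.85714286] 119.0 hull area 159.7389628777746 [0.52745377 0.23862388] 0.00027705676568137917
r scene [289.04315961 155.3965798 ] 1228.0 hull area 261.35643888637424 [0.65684344 0.09125148] 6.743755846753986e-05
b top [279.08823529 190.51960784] 102.0 hull area 154.07440336607397 [0.56238304 0.04183987] 0.00048827289599186424
b scene [278.66396761 183.91093117] 247.0 hull area 339.7186201005243 [0.54320368 0.03216941] 0.00013683199299441206
ring top 151 [0.58360516 0.14587109] R 0.02972705512071261
ring scene 97 [0.64036116 0.2103436 ] R 0.09660429952794358
[0.6179201 0.2982592 0.04     ]
[0.6533235  0.00163941 0.04      ]
[ 0.49211265 -0.01536918  0.04      ]
[0.45973007 0.27233306 0.04      ]
[ -6.16762251 358.77163476] [-35.80884162 108.69541669]
```

move_arm(jaw=[0,0,0,0,0], dp=[[-0.0333,-0.0357,0],[-0.0333,-0.0357,0],[-0.0333,-0.0357,0],[-0.0333,-0.0357,0],[-0.0333,-0.0357,0]], rotation=[[0,0,0],[0,0,0],[0,0,0],[0,0,0],[0,0,0]], squeeze=30)

```text
clock: 0.72
position: [0.3004, 0.3989, 0.2002]
tool_rot: [-3.141, -0.0, 2.768]
force: [0.4, 0.9, 0.2]
grip_width: 0.0856
```

Run:
```python
from h import *
c=calibration('scene');im=cv2.imread('pics/scene0.png')
for k,roi in(('r',(186,140,210,172)),('b',(270,165,294,200))):
    m=mask(im,k,roi);p=np.argwhere(m)[:,::-1];print(k,len(p),p.min(0),p.max(0),p.mean(0),ray(c,*p.mean(0),.102))
m=mask(im,'y',(225,172,270,200));p=np.argwhere(m)[:,::-1]
w=np.array([ray(c,u,v,.04)[:2] for u,v in p]);A=np.c_[2*w,np.ones(len(w))];s=np.linalg.lstsq(A,(w**2).sum(1),rcond=None)[0]
print('ring',len(p),s[:2],np.sqrt(s[2]+s[:2]@s[:2]))
```

```text
r 187 [191 147] [203 165] [197.04812834 155.7486631 ] [0.52534973 0.23490445 0.102     ]
b 226 [275 169] [288 189] [281.26548673 179.74778761] [0.5594918  0.03836787 0.102     ]
ring 94 [0.58266821 0.1438613 ] 0.029447765576884194
```

move_arm(jaw=[0,0,0,0,0,0,0,0], dp=[[-0.0422,-0.0105,0],[-0.0422,-0.0105,0],[-0.0422,-0.0105,0],[-0.0422,-0.0105,0],[-0.0422,-0.0105,0],[-0.0422,-0.0105,0],[-0.0422,-0.0105,0],[-0.0422,-0.0105,0]], rotation=[[0,0,0],[0,0,0],[0,0,0],[0,0,0],[0,0,0],[0,0,0],[0,0,0],[0,0,0]])

```text
clock: 1.72
position: [0.5277, 0.2383, 0.2002]
tool_rot: [-3.141, -0.0, 2.768]
force: [0.8, 0.2, 0.7]
grip_width: 0.0856
```

move_arm(jaw=[0,0,0,0,0,0,0,0], dp=[[0,0,0],[0,0,0],[0,0,0],[0,0,0],[0,0,0],[0,0,0],[0,0,0],[0,0,0]], rotation=[[0,0,-0.042],[0,0,-0.042],[0,0,-0.042],[0,0,-0.042],[0,0,-0.042],[0,0,-0.042],[0,0,-0.042],[0,0,0]])

```text
clock: 2.72
position: [0.5269, 0.2389, 0.2002]
tool_rot: [3.141, -0.0, -2.593]
force: [1.3, -0.3, -0.2]
grip_width: 0.0851
```

Run:
```python
from h import *
s=bot.observe();c=calibration('wrist');im=grab_frame('wrist');cv2.imwrite('pics/w1.png',im)
print(s['clock'],s['position'],s['tool_rot'],s['qpos'])
np.savez('w1.npz',K=c['camera_matrix'],T=c['T']);print(np.round(c['T'],3).tolist())
for n,p in(('red top',[.526,.237,.12]),('ring',[.583,.145,.04]),('blue',[.561,.040,.12])):print(n,proj(c,np.array(p)))
```

```text
2.725 [0.52687165 0.23886558 0.20015908] [ 3.14137192e+00 -4.94977296e-04 -2.59263510e+00] [-0.42739467  0.45017915 -0.13920699  1.72135705  0.07271274  0.97557728
  1.52601997]
[[-0.522, 0.814, 0.254, 0.462], [0.853, 0.498, 0.155, 0.198], [0.0, 0.298, -0.955, 0.374], [0.0, 0.0, 0.0, 1.0]]
red top [255.09349083 192.85246963]
ring [157.76811575 173.00838299]
blue [ 19.27020916 104.35419892]
```

View pics/w1.png

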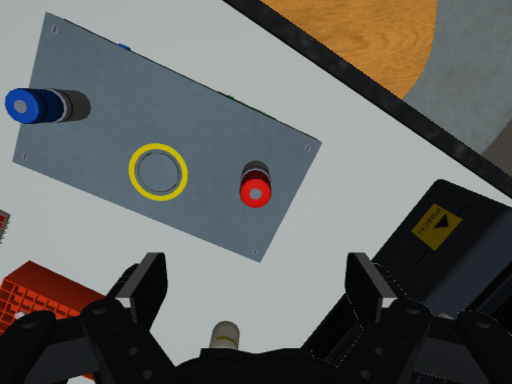

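The wrist view shows the red top at (256,193) and the ring centre at (158,172). Both are within about 1 px of the prediction, so the positions agree. Next I descend and grasp.

move_arm(jaw=[0,0,0,0,0,0,0], dp=[[0.0021,0,0.0244],[0,0,0.0244],[0,0,0.0244],[0,0,0.0244],[0,0,0.0244],[0,0,0.0243],[0,0,0]], rotation=[[0,0,0],[0,0,0],[0,0,0],[0,0,0],[0,0,0],[0,0,0],[0,0,0]])

```text
clock: 3.65
position: [0.5248, 0.2378, 0.0823]
tool_rot: [-3.142, -0.002, -2.594]
force: [0.2, 0.3, 0.3]
grip_width: 0.0856
```

move_arm(jaw=[100,130,150,165,180,255,255,255,255,255], dp=[[0,0,0],[0,0,0],[0,0,0],[0,0,0],[0,0,0],[0,0,0],[0,0,0],[0,0,0],[0,0,0],[0,0,0]], rotation=[[0,0,0],[0,0,0],[0,0,0],[0,0,0],[0,0,0],[0,0,0],[0,0,0],[0,0,0],[0,0,0],[0,0,0]], squeeze=25)

```text
clock: 4.9
position: [0.5258, 0.2382, 0.0837]
tool_rot: [-3.141, 0.001, -2.592]
force: [0.6, -0.8, 5.5]
grip_width: 0.026
```

Run:
```python
from h import *
s=bot.observe();print(s['clock'],s['position'],s['tool_rot'],s['force'],s['moment'],s['grip_width'])
a=grab_frame('scene')[110:250,130:340];b=grab_frame('wrist')
cv2.imwrite('pics/g1.png',np.hstack([cv2.resize(a,(420,280)),cv2.resize(b,(373,280))]))
```

```text
4.9 [0.52584596 0.23822583 0.08369128] [-3.14146020e+00  6.44119564e-04 -2.59195931e+00] [ 0.58601889 -0.84518442  5.53316538] [-0.10643391 -0.08112308 -0.0381322 ] 0.026023085899184863
```

View pics/g1.png

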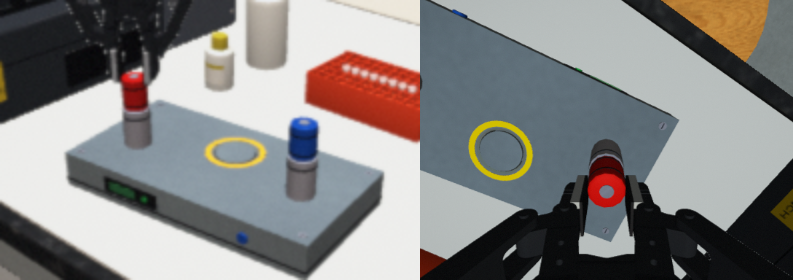

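The grasp is good: the probe is upright between the pads, with 5.5 N pressing its foot down. Next I refine the ring position from the wrist picture.

Run:
```python
from h import *
d=np.load('w1.npz');c={'camera_matrix':d['K'],'T':d['T']};im=cv2.imread('pics/w1.png')
m=mask(im,'y',(120,135,195,210));p=np.argwhere(m)[:,::-1]
w=np.array([ray(c,u,v,.04)[:2] for u,v in p]);A=np.c_[2*w,np.ones(len(w))];s=np.linalg.lstsq(A,(w**2).sum(1),rcond=None)[0]
print('ring',len(p),s[:2],np.sqrt(s[2]+s[:2]@s[:2]))
print('red',ray(c,256,193.5,.12))
o=bot.observe();y=o['tool_rot'][2];D=s[:2]-o['position'][:2]
print('D',D,'tool x,y mm',1e3*D@[np.cos(y),np.sin(y)],1e3*D@[np.sin(y),-np.cos(y)],o['force'])
```

```text
ring 889 [0.58235863 0.14471905] 0.029685998364373602
red [0.52608893 0.2379695  0.12      ]
D [ 0.05654811 -0.09346438] tool x,y mm 0.5989274896868848 -109.23790197975843 [-1.04358687 -0.80023839  6.56069828]
```

move_arm(jaw=[255,255,255,255,255,255,255,255,255,255], dp=[[0,-0.0068,0],[0,-0.0068,0],[0,-0.0068,0],[0.0007,-0.0068,0],[0,-0.0068,0],[0,-0.0068,0],[0,-0.0068,0],[0,-0.0068,0],[0,-0.0068,0],[0,-0.0068,0]], rotation=[[0,0,0],[0,0,0],[0,0,0],[0,0,0],[0,0,0],[0,0,0],[0,0,0],[0,0,0],[0,0,0],[0,0,0]])

```text
clock: 6.25
position: [0.5535, 0.1919, 0.0835]
tool_rot: [3.141, 0.0, -2.592]
force: [-3.2, 5.6, 5.4]
grip_width: 0.0262
```

move_arm(jaw=[255,255,255,255,255,255,255,255,255,255], dp=[[0,-0.0076,0],[0,-0.0076,0],[0,-0.0076,0],[0,-0.0076,0],[0,-0.0076,0],[0,-0.0076,0],[0,-0.0076,0],[0,-0.0076,0],[0,-0.0076,0],[0,0,0]], rotation=[[0,0,0],[0,0,0],[0,0,0],[0,0,0],[0,0,0],[0,0,0],[0,0,0],[0,0,0],[0,0,0],[0,0,0]])

```text
clock: 7.5
position: [0.5823, 0.1442, 0.0833]
tool_rot: [-3.141, -0.0, -2.593]
force: [1.4, -0.3, -3.0]
grip_width: 0.026
```

Run:
```python
from h import *
s=bot.observe();print(s['clock'],s['position'],s['force'],s['grip_width'])
a=grab_frame('scene')[110:250,130:340];b=grab_frame('wrist')
cv2.imwrite('pics/g2.png',np.hstack([cv2.resize(a,(420,280)),cv2.resize(b,(373,280))]))
```

```text
7.5 [0.58234529 0.14418433 0.08329581] [ 1.42836638 -0.2563613  -2.96062941] 0.02603052606176006
```

View pics/g2.png

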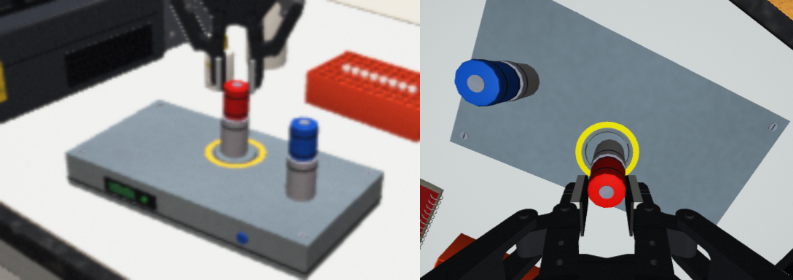

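The probe stands centred in the ring. The vertical force went from +5.5 N to −3 N, so the plate no longer carries it. I'll lower it with the shutter and then release.

move_arm(jaw=[255,255,255,255,255,255,255,255], dp=[[0,0,0.004],[0,0,0.004],[0,0,0.004],[0,0,0.004],[0,0,0.004],[0,0,0.004],[0,0,0.004],[0,0,0]], rotation=[[0,0,0],[0,0,0],[0,0,0],[0,0,0],[0,0,0],[0,0,0],[0,0,0],[0,0,0]])

```text
clock: 8.6
position: [0.5819, 0.1448, 0.0607]
tool_rot: [3.142, -0.0, -2.592]
force: [-0.7, 0.5, -2.2]
grip_width: 0.0261
```

move_arm(jaw=[160,140,120,100,100,100,100,100], dp=[[0,0,0],[0,0,0],[0,0,0],[0,0,0],[0,0,0],[0,0,0],[0,0,0],[0,0,0]], rotation=[[0,0,0],[0,0,0],[0,0,0],[0,0,0],[0,0,0],[0,0,0],[0,0,0],[0,0,0]])

```text
clock: 9.6
position: [0.5821, 0.1448, 0.0609]
tool_rot: [-3.142, -0.0, -2.592]
force: [0.3, -0.2, 0.2]
grip_width: 0.0518
```

Run:
```python
from h import *
s=bot.observe();print(s['clock'],s['position'],s['force'],s['grip_width'])
a=grab_frame('scene')[110:250,130:340];b=grab_frame('wrist')
cv2.imwrite('pics/g3.png',np.hstack([cv2.resize(a,(420,280)),cv2.resize(b,(373,280))]))
```

```text
9.6 [0.58205385 0.14483413 0.06092605] [ 0.2967118  -0.24190209  0.22928963] 0.051847213878130634
```

View pics/g3.png

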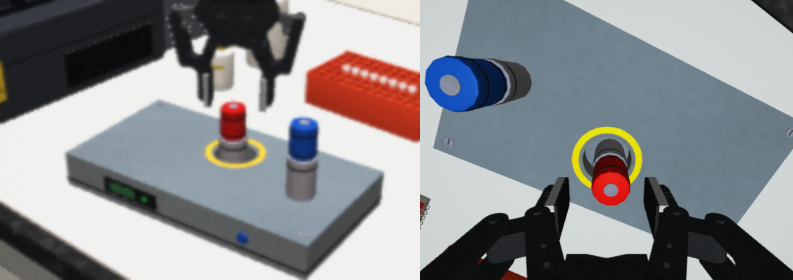

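The probe is released and sits sunk and upright, clear of both pads. I'll retreat straight up and check it.

move_arm(jaw=[100,100,100,100,100,100,100,100], dp=[[0,0,-0.02],[0,0,-0.025],[0,0,-0.03],[0,0,-0.03],[0,0,-0.03],[0,0,-0.03],[0,0,-0.02],[0,0,0]], rotation=[[0,0,0],[0,0,0],[0,0,0],[0,0,0],[0,0,0],[0,0,0],[0,0,0],[0,0,0]])

```text
clock: 10.7
position: [0.5826, 0.145, 0.2103]
tool_rot: [-3.141, 0.002, -2.592]
force: [0.5, 0.5, 0.4]
grip_width: 0.0521
```

Run:
```python
from h import *
s=bot.observe();print(s['clock'],s['position'],s['force'])
c=calibration('scene');full=grab_frame('scene');a=full[110:250,130:340];b=grab_frame('wrist')
cv2.imwrite('pics/g4.png',np.hstack([cv2.resize(a,(420,280)),cv2.resize(b,(373,280))]))
m=mask(full,'r',(225,145,270,200));p=np.argwhere(m)[:,::-1];print('red px',len(p),p.min(0),p.max(0),p.mean(0))
for z in(.096,.12):print('expected top',z,proj(c,np.array([.582,.1447,z])), 'mid',proj(c,np.array([.582,.1447,z-.018])))
m=mask(full,'b',(270,165,294,200));p=np.argwhere(m)[:,::-1];print('blue',len(p),p.mean(0),'was 226 [281.27 179.75]')
```

```text
10.7 [0.58256101 0.14501331 0.21031873] [0.49765384 0.4956136  0.37878566]
red px 185 [241 161] [252 179] [246.06486486 170.62702703]
expected top 0.096 [246.90052547 162.1125732 ] mid [246.85169237 169.79173675]
expected top 0.12 [246.96723671 151.62201289] mid [246.91702942 159.51727317]
blue 226 [281.21681416 179.74778761] was 226 [281.27 179.75]
```

View pics/g4.png

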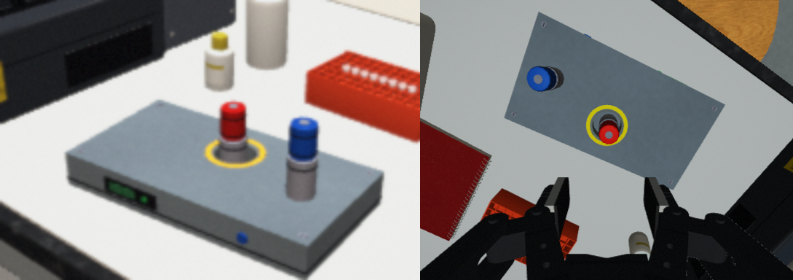

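The red probe is at the fully sunk height: its middle is at row 170.6, against 169.8 expected. It is upright, and the blue probe has not moved. I'll hand the job in.

```bash
python3 -c "
from workcell import workorder
print(workorder.job_done())"
```

```text
the job is handed in; nothing more can be done
None
```

The red-topped probe is fully sunk in the socket at the middle of the yellow ring and standing upright. I handed the job in at about 10.8 s of the 32 s allowed.

I pinched the probe from above and slid it about 109 mm across the plate. At the check halfway along the slide its foot was pressed down with about 5 N. Over the shutter I lowered it 22.6 mm in the grip, let it settle the last bit on release, and withdrew straight up.

**Last checks:**
- **Depth:** in the scene camera the grip's middle is at row 170.6. Fully home should show 169.8, and not sunk at all 159.5.
- **Position:** the probe looked central and upright in the ring in both camera views.
- **Blue probe:** it moved less than 0.1 px in the scene camera from start to finish.
- **Contact:** the gripper was clear of everything, with readings of about 0.5 N per axis, which is sensor noise.

**Disagreements:** the first top and scene camera estimates of the probe positions differed by about 3–5 mm. I refined the red probe and ring positions with the wrist camera before moving them. At the socket the force read −3 N, so the grip was carrying the probe's weight over the shutter before I lowered it.

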